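# Fit the wing knob onto the valve stem

## Robot

A 7-joint arm with a two-finger parallel gripper is mounted at the origin on the work surface. World frame = base frame: x ahead of the robot, y to its left, z up, the work surface at z = 0. Lengths are in mm, angles in rad, forces in N, time in s.
With the tool pointing down it reaches from about 400 to 875 mm from the base axis. Payload 4.4 kg.
Tool frame: the origin (TCP) lies midway between the tips of the shut fingers; the grasp point (between the pads) lies 19 mm behind it (ctrl.grip_point_offset is the distance from the TCP to the grasp point, in mm); z points along the fingers, y is the direction in which the jaws open and shut (so a half turn about z gives the same grasp; the last joint's range is limited). The gripper opens to 85 mm and grips with 20 to 120 N. Pads are 22 mm wide; open, the fingers measure 114 mm over their backs; the gripper's body (76 mm by 85 mm) begins 54 mm behind the grasp point. The pads swing forward as they close: fully open they stand 13 mm farther back than shut.
Start: joints at [-1.264, 0.628, 0.038, 1.517, -0.027, 0.996, -0.02], TCP at [236.722, 605.377, 198.413] pointing down, gripper open.
Joint ranges: [-3.06, 3.06], [-0.37, 2.12], [-1.25, 1.32], [0.18, 2.47], [-1.1, 4.24], [0.23, 1.98], [-2.94, 2.94]. Speed limits (rad/s): [2.57, 2.57, 3.14, 3.14, 3.14, 3.14, 3.14].

## Interface

Orientations are given as [roll, pitch, yaw] about the fixed x, y, z axes, in that order (R = Rz(yaw) Ry(pitch) Rx(roll)).
In Python, from cell import ctrl, imaging, models gives the robot as it stands. The module is installed in compiled form; this text tells all that it offers.
- The arm moves only by the tool drive_tool, never from a script. Its argument "deltas" is text: rows parted by semicolons, each of 5 numbers parted by spaces: the shift along the tool's x, y, z in m, then the turn about the tool's z in degrees, then the finger opening in m, from 0 to 0.0854. A call has 1 to 12 rows; each row is the pose to reach, as a shift and turn from the pose commanded when the call began, along the tool's axes at that moment; what a row does not reach only later rows make up. A row lasts 1/8 s, in which the tool goes at most 62.5 mm and 10.7 degrees, less where a joint would pass 70% of its speed; a pose out of reach is approached as far as the arm can. A call with a gripper value outside its range is refused whole. The fingers move at their own pace and stop on an object; the grip force is fixed at half the most. Time passes only in rows, so rows that repeat a pose let the fingers close. It gives the time, the measured TCP pose, the force and the opening at its end, in the units of the state.
- ctrl.read_state(): the state, without advancing time (a new reading comes with each control period).
- imaging.get_image(name): name is "scene" or "top" or "wrist"; returns a dict with "color" (400x640x3 uint8, red, green, blue), "range_z" (400x640 float32, mm along the optical axis (not along the pixel's ray), 0 where there is no reading), "vfov" (degrees; the focal length in pixels is half the picture's height over the tangent of half this angle, whatever the lens; pixels are square), "cx", "cy" (the principal point, pixels), "k1" (the pictures are not rectified: a ray, as slopes to the right and down, at radius r is drawn at 1 + k1 r^2 times it, then the intrinsics apply), "extrinsics" (4x4, takes a point from camera to world coordinates). Camera axes: x right, y down, z forward; pixel columns grow to the right and rows downward; lengths in mm; the calibration is good to about 2 mm. A picture is of the moment at which its call begins.
- ctrl.finish_job(): hands the job in, once; it reports no verdict.
Trained networks look in a picture, given as the dict that the camera call returned (one of the last four; its "shot" number tells which), for a name from the list of things; names that differ only in an ending like _2 or _b are one class to them, and where a whole thing is asked for, a point or a joint stands for the part that bears it (a point fixed in the world has none). Each returns a list of dicts, best first, with "score" (0 to 1); they miss things now and then, are a little off and sometimes report something else, mostly with a low value. They report only what shows in the picture. A call takes as long as a camera call. They do not tell look-alikes from the thing itself.
- models.spot_in(picture, thing): "point" ([column, row] in pixels, amid what is visible of it).
- models.landmark_of(picture, thing): "point" ([column, row] in pixels: a listed point, or the origin of a listed thing).
The state is a dict: "clock": time; "qpos": joint angles; "qd": joint speeds; "tau": joint torques, N m; "eef_pos": TCP position; "tool_rot": TCP orientation; "force": force on the tool from outside, world axes, zero at the start; "torque": the same for the moment, N m; "width": finger opening in mm.
Only numpy, scipy, OpenCV 4.12 (cv2) and the standard library are available. Lean on these libraries where they do the work, as an engineer would, in place of code of your own. Each camera call takes 0.05 s, during which the arm holds its last target.

## Task

Take the larger of the two bar-topped wing knobs and set it centrally on the flat-sided stem of its valve, with the bar turned about an eighth of a turn away from the stem's long way, so that it rests on the stem's top for a moment without dropping. Then press down and turn it in line with the stem until it drops fully home, upright, and let go. Leave the smaller wing knob where it is.

Things in the scene. Friction and masses are not known exactly. Their poses are not given: they have to be found in the camera images.
- wing_center (a point): Centre of the larger wing knob, 28 mm above its underside. Loose upright aluminium, 0.15 kg, 56 mm tall: round hub 52 mm across, 26 mm high, under a grip bar 46 mm long (x), 12 mm thick (y), 30 mm high. In the hub's underside a round-ended slot, 44 mm long (x), 18 mm wide, 23 mm deep. z up; half a turn makes no difference.
- valve: Fixed valve, origin under its centre, z up. Plate 85 x 70 mm, ports 88 mm over (y), dark 48 mm round shoulder 46 up. Stem above it: flat tang 34 mm long (x), 12 thick, rounded top 68 mm up; does not turn. The knob rests on the tang's top until its x is within about 12 degrees of the valve's x (either way), then drops 22 mm to the shoulder. The like valve beside it has a round 14 mm stud: not the one.
- small_center (a point): Centre of the smaller wing knob, 21 mm above its underside: same aluminium and shape, loose, 42 mm tall, hub 34 mm across, bar 32 mm long (x) and 8 mm thick. Not to be used. A third knob nearby has three round lobes and no bar.
Not all that is in view belongs to the job. What is shaped like the part that bears wing_center but black, blue or pink is not meant.

How it is judged (in metres and radians):
On the way:
1. the larger wing knob rests upright on top of the flat-sided stem, its bar clearly turned away (more than 20 degrees) from the stem's long direction (z of wing_center in the frame of valve between 0.089 and 0.102 m and horizontal distance between wing_center and valve below 0.012 m and angle between the x axis of wing_center and the x axis of valve, either way round above 0.35 rad and angle between wing_center's own z axis and vertical below 0.2 rad), for 0.2 s.
At the end, for the whole second after the job is handed in: The larger wing knob is fully home on the flat-sided stem: its hub within 5 mm of the shoulder, within 10 mm of the stem's axis, its bar within 18 degrees of the stem's long direction, upright within 7 degrees, and released (z of wing_center in the frame of valve between 0.068 and 0.079 m and horizontal distance between wing_center and valve below 0.01 m and angle between the x axis of wing_center and the x axis of valve, either way round below 0.32 rad and angle between wing_center's own z axis and vertical below 0.12 rad); the robot touches nothing.
It fails at once if the smaller wing knob is moved more than 30 mm (distance of small_center from where it was at the start of the episode above 0.03 m).
It also fails if it takes over 45 s, if anything falls off the work surface, if the arm or the gripper's body presses on something with over 40 N, if the wrist force passes 120 N, or if a joint passes its speed limit or range.

## Working session

There is one attempt and no reset: what is moved stays moved. The work goes in short steps, Python scripts to look and compute and a tool call to move; the robot and the scene stay as the last step left them, time stands still between calls to the robot, and variables do not carry over. Pictures are saved under pics/ and viewed, and the job is handed in when it is done.

Besides the shell and the picture viewer there is one more tool, called after ">>>" as a command line: name --argument value ..., lists and objects as JSON in quotes. drive_tool: Moves the arm, as the interface text tells. Its arguments: {"type":"object","properties":{"deltas":{"type":"string"}},"required":["deltas"]}

```bash
mkdir -p pics
cat > h.py <<'E'
import numpy as np, cv2
from cell import ctrl, imaging, models
def save(p,name):
    cv2.imwrite('pics/'+name,cv2.cvtColor(p['color'],cv2.COLOR_RGB2BGR))
def K(p):
    f=200/np.tan(np.radians(p['vfov'])/2); return f
def ray(p,uv):
    f=K(p); x=(uv[0]-p['cx'])/f; y=(uv[1]-p['cy'])/f
    xd,yd=x,y
    for _ in range(20):
        s=1+p['k1']*(x*x+y*y); x,y=xd/s,yd/s
    return np.array([x,y,1.])
def at_z(p,uv,z):
    E=np.array(p['extrinsics']); d=E[:3,:3]@ray(p,uv); o=E[:3,3]
    return o+d*(z-o[2])/d[2]
def proj(p,P):
    E=np.array(p['extrinsics']); P=np.atleast_2d(P)
    c=(P-E[:3,3])@E[:3,:3]; x=c[:,0]/c[:,2]; y=c[:,1]/c[:,2]; s=1+p['k1']*(x*x+y*y); f=K(p)
    return np.c_[x*s*f+p['cx'],y*s*f+p['cy']]
def cloud(p):
    f=K(p); v,u=np.mgrid[0:400,0:640].astype(float)
    xd=(u-p['cx'])/f; yd=(v-p['cy'])/f; x,y=xd.copy(),yd.copy()
    for _ in range(20):
        s=1+p['k1']*(x*x+y*y); x,y=xd/s,yd/s
    z=p['range_z'].astype(float)
    C=np.stack([x*z,y*z,z],-1); E=np.array(p['extrinsics'])
    W=C@E[:3,:3].T+E[:3,3]; W[z<=0]=np.nan
    return W
E
python3 - <<'E'
from h import *
s=ctrl.read_state(); print(s)
for n in ['scene','top','wrist']:
    p=imaging.get_image(n); save(p,n+'0.png'); print(n,p['vfov'],p['cx'],p['cy'],p['k1'],np.round(p['extrinsics'],3).tolist(), p['shot'])
    W=cloud(p)
    for t in ['wing_center','valve','small_center']:
        for r in models.landmark_of(p,t):
            u,v=map(int,np.round(r['point'])); print(t,r, np.round(W[min(v,399),min(u,639)],0))
E
```

```text
{'clock': 0.0, 'qpos': array([-1.26379104,  0.62932076,  0.03847317,  1.51836182, -0.02702049,
        0.99630359, -0.02000631]), 'qd': array([-0.00216179,  0.00170015, -0.00022093,  0.00066905,  0.000586  ,
        0.00069629,  0.00082964]), 'tau': array([ 3.31291776e-04, -5.63402796e+01,  1.22558031e+00, -1.93439358e+01,
        1.08412243e-02,  1.05914733e-02,  3.62030939e-07]), 'eef_pos': array([236.48555303, 604.7212915 , 197.50813388]), 'tool_rot': array([-3.13971812e+00,  2.45417084e-05,  2.76874482e+00]), 'force': array([1.34770864, 0.12130309, 0.3478334 ]), 'torque': array([-0.00451599, -0.01832279,  0.04221591]), 'width': 85.43407484401729}
scene 52.68138453908453 316.91104399106183 198.16691990283874 -0.09073625440214711 [[0.662, 0.406, -0.63, 988.884], [0.75, -0.365, 0.552, -391.948], [-0.006, -0.838, -0.546, 436.922], [0.0, 0.0, 0.0, 1.0]] 1
wing_center {'point': [302.4, 211.1], 'score': 0.98} [540. -34.  37.]
wing_center {'point': [260.4, 169.1], 'score': 0.79} [356.   5.  30.]
wing_center {'point': [291.5, 183.3], 'score': 0.57} [461.   8.  42.]
valve {'point': [428.0,
[... 440 characters left out ...]
  94.  46.]
wing_center {'point': [330.1, 308.3], 'score': 0.88} [358.  14.  55.]
wing_center {'point': [356.0, 193.3], 'score': 0.81} [534. -32.  54.]
wing_center {'point': [331.7, 244.3], 'score': 0.76} [457.   9.  26.]
valve {'point': [241.7, 130.3], 'score': 0.96} [650. 153.  47.]
small_center {'point': [221.2, 242.9], 'score': 0.75} [464. 193.  19.]
wrist 67.22797789788724 315.37212851215367 202.2255107912332 -0.0522594910867598 [[0.364, 0.881, 0.302, 159.59], [0.931, -0.345, -0.117, 635.027], [0.001, 0.324, -0.946, 373.141], [0.0, 0.0, 0.0, 1.0]] 3
wing_center {'point': [11.2, 367.6], 'score': 0.67} [356.  17.  29.]
small_center {'point': [135.3, 382.8], 'score': 0.42} [222. 544. 299.]
```

View pics/scene0.png

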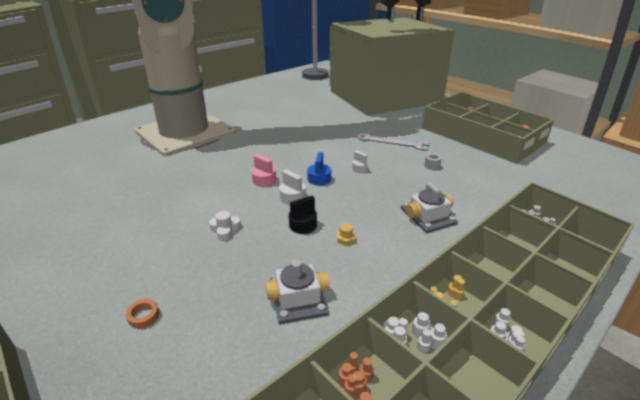

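View pics/top0.png

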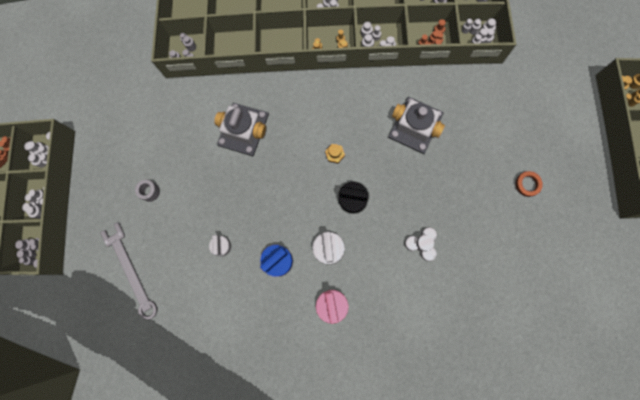

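View pics/wrist0.png

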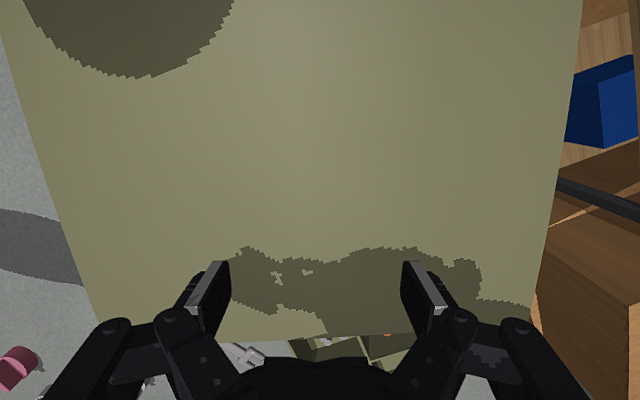

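Top view: the silver large knob is at (329,246), with black, blue and pink decoys around it. The tang valve is at (240,122), the stud valve at (418,115) and the small knob at (219,244). The gripper starts above the olive box. Next I'll measure these.

Run:
```python
from h import *
ps={n:imaging.get_image(n) for n in ['top','scene']}
for n,p in ps.items():
    W=cloud(p)
    np.savez(f'/tmp/{n}.npz',W=W,c=p['color'])
    for nm,c,r,zs in [('knob',(457,9),45,(0,60)),('valve',(665,158),60,(0,70)),('small',(464,192),30,(0,45)),('pink',(358,14),35,(0,60)),('blue',(431,94),40,(0,60)),('black',(534,-32),40,(0,60))]:
        m=(np.hypot(W[...,0]-c[0],W[...,1]-c[1])<r)&(W[...,2]>8)
        P=W[m]; print(n,nm,m.sum(),'zmax',np.round(np.percentile(P[:,2],[50,90,98,100]),1), P.mean(0).round(1))
        for lo in ([10,20,30,40,48,53] if nm!='valve' else [10,30,44,52,60,65]):
            Q=P[P[:,2]>lo][:, :2]
            if len(Q)>6:
                q=Q.astype(np.float32); rc=cv2.minAreaRect(q); d=np.linalg.svd(q-q.mean(0))[2][0]
                print('   >',lo,len(Q),q.mean(0).round(1),'rect',np.round(rc[0],1),np.round(rc[1],1),'ax deg',round(float(np.degrees(np.arctan2(d[1],d[0]))),1))
    # box
    m=(W[...,2]>60)&(W[...,0]<420)&(W[...,1]>250); 
    if m.any(): print('box',W[m].min(0).round(),W[m].max(0).round(),np.percentile(W[m][:,2],[50,95]))
p=ps['top']
crop=cv2.resize(p['color'][80:290,170:400],None,fx=3.4,fy=2.8,interpolation=cv2.INTER_CUBIC) 
crop=cv2.resize(p['color'][80:290,170:400],(690,600)[0:2] if 0 else (657,600),interpolation=cv2.INTER_CUBIC)
cv2.imwrite('pics/crop1.png',crop[...,::-1])
p=ps['scene']
crop=cv2.resize(p['color'][140:260,240:480],(800,400),interpolation=cv2.INTER_CUBIC)
cv2.imwrite('pics/crop2.png',crop[...,::-1])
```

```text
top knob 811 zmax [26.4 56.1 57.4 58.1] [450.6  14.3  34.2]
   > 10 809 [450.6  14.3] rect [450.2  14.6] [49.4 50.8] ax deg -119.8
   > 20 800 [450.9  14.4] rect [451.2  14.7] [50.3 48.5] ax deg -89.0
   > 30 237 [450.9  14.6] rect [451.5  14.7] [46.1 12. ] ax deg -175.1
   > 40 234 [451.2  14.6] rect [451.5  14.7] [46. 12.] ax deg -175.0
   > 48 231 [451.2  14.7] rect [451.5  14.7] [46.  11.9] ax deg -175.0
   > 53 227 [451.2  14.7] rect [451.5  14.7] [46.  11.9] ax deg -175.3
top valve 1670 zmax [38.1 52.1 67.5 69. ] [661.5 159.   34.7]
   > 10 1443 [662.6 158.6] rect [667.6 162.1] [88.2 80.2] ax deg -100.3
   > 30 1149 [664.4 159.4] rect [668.9 162.1] [87.7 49.7] ax deg -104.8
   > 44 532 [666.4 161.2] rect [668.7 162.9] [47.2 44.6] ax deg -70.1
   > 52 169 [666.5 161.8] rect [668.3 162.7] [12.1 31.7] ax deg 159.0
   > 60 138 [667.1 162.2] rect [668.4 162.9] [11.9 31.7] ax deg 159.9
   > 65 92 [668.1 162.8] rect [667.6 162.8] [10.9 30.2] ax deg 159.7
top small 357 zmax [20.9 41.9 43.  43.4] [459.4 194.5  27.2]
   > 10 349 [459.6 194.7] rect [459.  197.5] [31.4 33.8] ax deg -177.2

[... 3822 characters left out ...]
0
   > 48 83 [437.5  96.2] rect [434.3  98.9] [11.8 47. ] ax deg -49.7
   > 53 68 [435.9  97.5] rect [434.2  98.8] [11.5 47. ] ax deg -49.3
scene black 853 zmax [28.8 55.5 56.6 58.1] [543.7 -35.8  33.4]
   > 10 831 [543.6 -35.6] rect [542.7 -33.6] [51.2 37.5] ax deg -107.6
   > 20 695 [542.  -34.3] rect [542.6 -33.5] [51.  37.2] ax deg -106.1
   > 30 409 [538.7 -33. ] rect [535.6 -30.8] [46.3 14.2] ax deg -103.7
   > 40 289 [538.3 -32.6] rect [535.5 -30.8] [46.3 14. ] ax deg -103.5
   > 48 195 [537.8 -32. ] rect [535.5 -30.8] [46.3 14. ] ax deg -102.9
   > 53 131 [536.7 -31.9] rect [535.6 -30.4] [45.4 14. ] ax deg -102.1
box [-783.  389.   60.] [ 420. 2443.  304.] [166.40925238 234.91722594]
```

View pics/crop1.png

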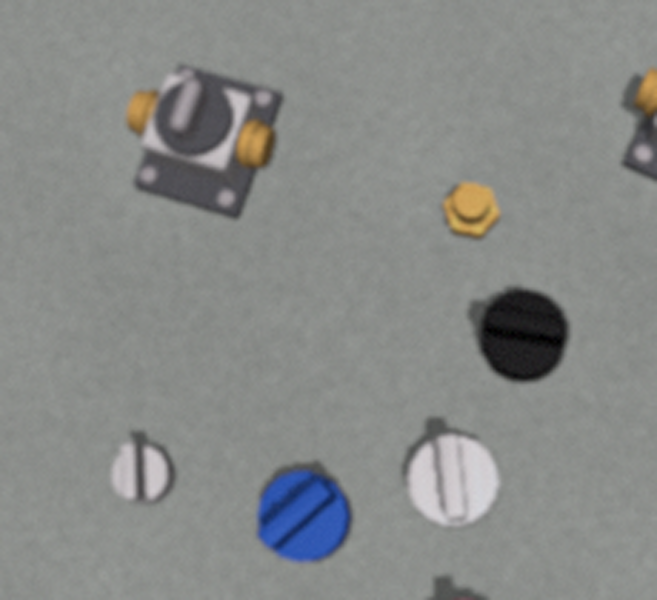

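View pics/crop2.png

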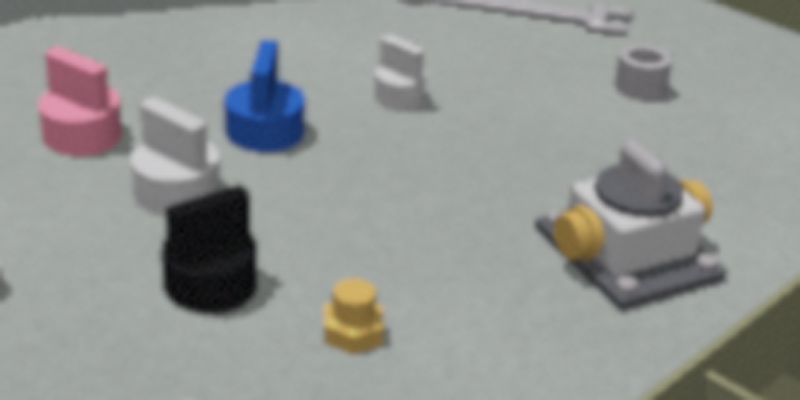

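```bash
cat > d.py <<'E'
from h import *
def delta(cmd,tgt):
    # cmd/tgt: x,y,z,yawdeg world ; tool pointing down
    y=np.radians(cmd[3]); R=np.array([[np.cos(y),np.sin(y),0],[np.sin(y),-np.cos(y),0],[0,0,-1]])
    d=R.T@(np.array(tgt[:3])-np.array(cmd[:3]))/1000
    t=-(tgt[3]-cmd[3]); t=(t+180)%360-180
    return np.round(d,4),round(t,2)
E
python3 - <<'E'
from d import *
c=[236.7,605.4,198.4,158.64]
for t in [[300,520,240,160],[440,300,220,172],[451.7,14.2,160,185.5]]: print(delta(c,t))
E
```

```text
(array([-0.0901, -0.0565, -0.0416]), -1.36)
(array([-0.3006, -0.2104, -0.0216]), -13.36)
(array([-0.4156, -0.4723,  0.0384]), -26.86)
```

>>> drive_tool --deltas "-0.02 -0.01 -0.04 0 0.085; -0.06 -0.04 -0.042 0 0.06; -0.09 -0.08 -0.04 -3 0.045; -0.13 -0.12 -0.03 -6 0.045; -0.17 -0.16 -0.03 -9 0.045; -0.21 -0.20 -0.02 -12 0.045; -0.25 -0.25 -0.02 -15 0.045; -0.29 -0.30 -0.02 -18 0.045; -0.33 -0.35 0 -21 0.045; -0.37 -0.40 0.01 -24 0.045; -0.40 -0.44 0.025 -27 0.045; -0.4156 -0.4723 0.0384 -26.86 0.045"

```text
clock: 2.2
eef_pos: [452.8, 10.8, 159.8]
tool_rot: [-3.141, 0.001, -3.049]
force: [-0.5, 0.5, 0.3]
width: 44.9
```

Run:
```python
from d import *
p=imaging.get_image('wrist'); save(p,'wrist1.png')
for t in ['wing_center','valve','small_center']:
    for r in models.landmark_of(p,t): print(t,r,at_z(p,r['point'],28)[:2].round(1))
s=ctrl.read_state(); print(s['eef_pos'],s['tool_rot'],s['qpos'])
W=cloud(p)
for nm,c,r,los in [('knob',(451.7,14.2),40,[10,20,40,50,53])]:
    m=(np.hypot(W[...,0]-c[0],W[...,1]-c[1])<r)&(W[...,2]>8)&(W[...,2]<62)
    P=W[m]; print(m.sum(),P[:,2].max())
    for lo in los:
        q=P[P[:,2]>lo][:,:2].astype(np.float32); rc=cv2.minAreaRect(q); d=np.linalg.svd(q-q.mean(0),full_matrices=False)[2][0]
        print(lo,len(q),q.mean(0),np.round(rc[0],1),np.round(rc[1],1),np.degrees(np.arctan2(d[1],d[0])))
```

```text
wing_center {'point': [326.6, 84.8], 'score': 0.92} [355.7  12. ]
wing_center {'point': [403.7, 174.4], 'score': 0.91} [435.7 101.7]
wing_center {'point': [273.1, 247.4], 'score': 0.57} [533.6 -30.6]
small_center {'point': [480.0, 203.6], 'score': 0.66} [459.9 192.2]
[451.76109477  13.86433346 159.98531993] [ 3.14127227e+00 -1.69146573e-04 -3.04733230e+00] [-0.09704565  0.40961525  0.00617254  2.09110258 -0.00464539  0.64105703
  1.57739648]
1971 57.44600568770596
10 1958 [449.17508   14.267357] [451.3  14.6] [50.1 50.2] 4.7828126
20 1894 [449.81735   14.367056] [451.3  14.6] [50.  50.2] 2.6832323
40 595 [450.20557   14.614683] [452.1  14.8] [46.4 11.8] 4.3209605
50 571 [451.08252   14.685924] [452.1  14.8] [46.4 11.8] 4.28569
53 558 [451.3858    14.734933] [452.3  14.8] [46.1 11.8] 4.333161
```

View pics/wrist1.png

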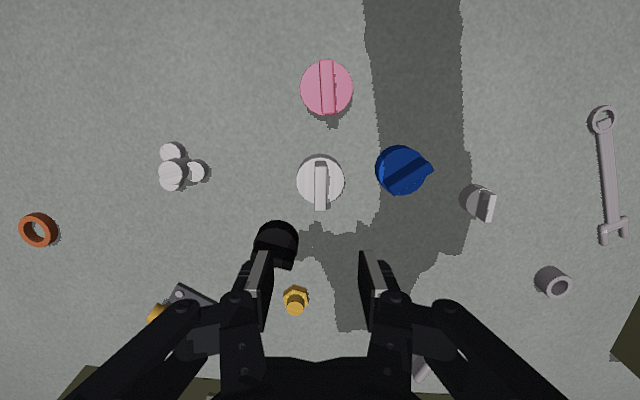

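Wrist view: the silver knob is at (321,182), bar near vertical, centred between the fingers. That puts it at about (452, 14.7) and 4.5–5°. I'll descend and grip.

>>> drive_tool --deltas "0 0.0005 0.04 0.6 0.045; 0 0.0005 0.08 0.6 0.045; 0 0.0005 0.11 0.6 0.045; 0 0.0005 0.125 0.6 0.045; 0 0.0005 0.13 0.6 0.045; 0 0.0005 0.13 0.6 0.045; 0 0.0005 0.13 0.6 0.02; 0 0.0005 0.13 0.6 0.0; 0 0.0005 0.13 0.6 0.0; 0 0.0005 0.13 0.6 0.0; 0 0.0005 0.13 0.6 0.0; 0 0.0005 0.13 0.6 0.0"

```text
clock: 3.9
eef_pos: [451.6, 14.6, 30.0]
tool_rot: [3.142, -0.0, -3.056]
force: [0.4, -0.2, 0.5]
width: 0.0
```

Run:
```python
from d import *
for n in ['wrist','scene']:
    p=imaging.get_image(n); save(p,n+'2.png')
    if n=='scene':
        cv2.imwrite('pics/scene2c.png',cv2.resize(p['color'][100:260,200:440],(800,533),interpolation=cv2.INTER_CUBIC)[...,::-1])
s=ctrl.read_state(); print(s['width'],s['force'],s['eef_pos'])
```

```text
0.01667038736873923 [-0.22095252 -0.56363513  0.04265118] [451.61987856  14.6460128   29.95451183]
```

View pics/wrist2.png

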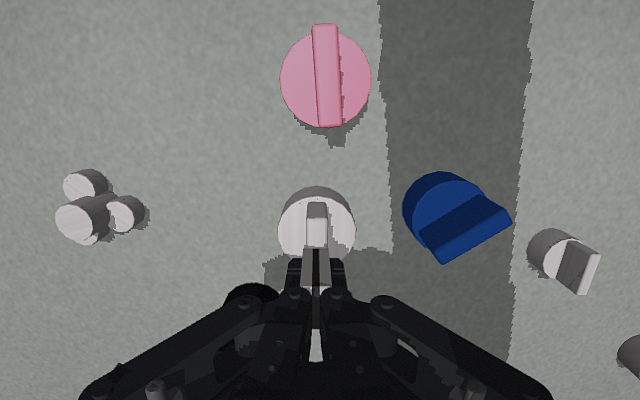

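View pics/scene2c.png

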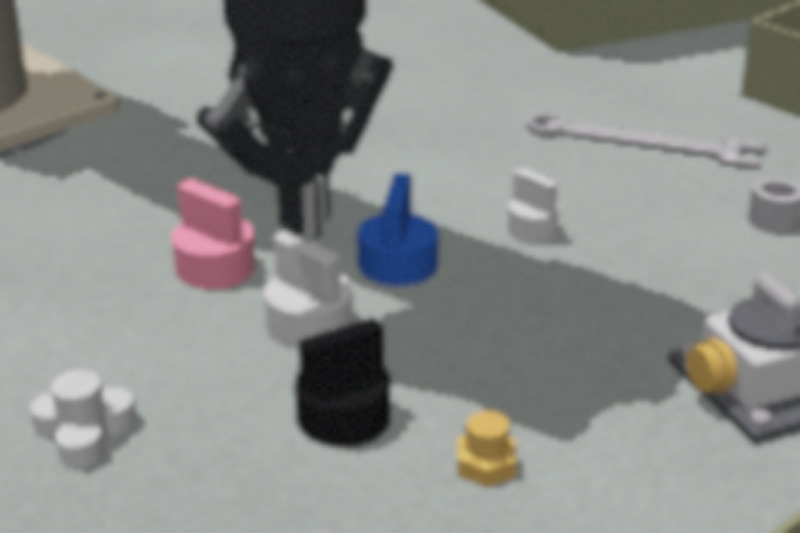

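Run:
```python
from d import *
for n in ['wrist','scene','top']:
    p=imaging.get_image(n); W=cloud(p); np.savez(f'/tmp/b_{n}.npz',W=W,c=p['color'])
    print(n,'TCP proj',proj(p,[[451.6,14.6,30],[451.6,14.6,49],[451.6,14.6,60]]).round(0).tolist(), np.round(p['extrinsics'],3)[:3,3])
    L=p['color'].mean(-1)
    m=(np.abs(W[...,0]-452)<70)&(np.abs(W[...,1]-14)<60)&(W[...,2]>8)
    for lo,hi in [(20,40),(40,54),(54,58),(58,70),(70,85),(85,100)]:
        P=W[m&(W[...,2]>lo)&(W[...,2]<hi)]
        if len(P): print(lo,hi,len(P),P.min(0).round(),P.max(0).round(),np.median(P,0).round(1))
    if n=='top': save(p,'top2.png'); cv2.imwrite('pics/top2c.png',cv2.resize(p['color'][180:320,240:440],(800,560),interpolation=cv2.INTER_CUBIC)[...,::-1])
```

```text
wrist TCP proj [[316.0, 236.0], [316.0, 250.0], [316.0, 260.0]] [369.156   6.959 204.835]
20 40 3105 [382. -21.  20.] [512.  41.  40.] [446.4  11.9  25.5]
40 54 217 [428.   7.  40.] [448.  20.  54.] [429.1  13.   48.7]
54 58 651 [428.   7.  54.] [448.  20.  57.] [437.8  13.5  55.3]
58 70 110 [440.   2.  66.] [447.  25.  70.] [441.6  12.8  68.7]
70 85 845 [440.  -0.  70.] [447.  27.  85.] [442.2  13.5  77.9]
85 100 1177 [440.   0.  85.] [463.  27. 100.] [442.4  13.8  93.3]
scene TCP proj [[292.0, 185.0], [292.0, 177.0], [291.0, 172.0]] [ 988.884 -391.948  436.922]
20 40 338 [382. -45.  20.] [515.  74.  40.] [458.9   6.7  26.4]
40 54 130 [382.   5.  40.] [476.  22.  54.] [459.2   8.6  46.8]
54 58 76 [430.   6.  54.] [475.  21.  58.] [457.9  11.6  56. ]
58 70 22 [444.   6.  63.] [464.  22.  70.] [460.2   8.6  66.6]
70 85 110 [445.  -1.  70.] [465.  28.  85.] [459.4   6.8  77.9]
85 100 108 [446.  -2.  86.] [464.  28. 100.] [459.4   7.2  92.3]
top TCP proj [[328.0, 247.0], [328.0, 247.0], [328.0, 246.0]] [402.231  -1.851 694.663]
```

View pics/top2c.png

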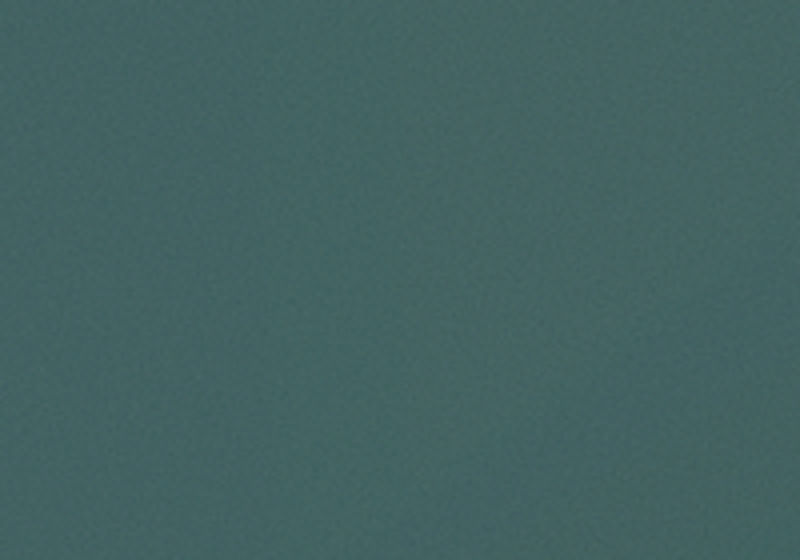

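Run:
```python
import cv2
a=cv2.imread('pics/wrist2.png'); cv2.imwrite('pics/w2c.png',cv2.resize(a[170:330,220:420],(750,600),interpolation=cv2.INTER_CUBIC))
import numpy as np
W=np.load('/tmp/b_wrist.npz')['W']
for r in range(190,310,6): print(r,[tuple(W[r,c].round().astype(int)) if np.isfinite(W[r,c,0]) else None for c in (292,300,306,311,316,321,326,332)])
```

```text
190 [(np.int64(431), np.int64(-4), np.int64(-1)), (np.int64(430), np.int64(1), np.int64(2)), (np.int64(428), np.int64(6), np.int64(8)), (np.int64(427), np.int64(9), np.int64(12)), (np.int64(426), np.int64(12), np.int64(13)), (np.int64(426), np.int64(16), np.int64(10)), (np.int64(427), np.int64(19), np.int64(8)), (np.int64(428), np.int64(24), np.int64(3))]
196 [(np.int64(434), np.int64(-4), np.int64(7)), (np.int64(429), np.int64(2), np.int64(18)), (np.int64(428), np.int64(6), np.int64(23)), (np.int64(427), np.int64(9), np.int64(23)), (np.int64(426), np.int64(12), np.int64(25)), (np.int64(426), np.int64(15), np.int64(24)), (np.int64(427), np.int64(19), np.int64(22)), (np.int64(428), np.int64(23), np.int64(18))]
202 [(np.int64(433), np.int64(-3), np.int64(21)), (np.int64(431), np.int64(3), np.int64(26)), (np.int64(431), np.int64(6), np.int64(25)), (np.int64(429), np.int64(9), np.int64(29)), (np.int64(429), np.int64(13), np.int64(28)), (np.int64(429), np.int64(16), np.int64(29)), (np.int64(430), np.int64(19), np.int64(25)), (np.int64(429), np.int64(23), np.int64(26))]
208 [(np.int64(436)
[... 5433 characters left out ...]
64(110)), (np.int64(441), np.int64(7), np.int64(109)), (np.int64(440), np.int64(10), np.int64(109)), (np.int64(445), np.int64(12), np.int64(102)), (np.int64(447), np.int64(14), np.int64(99)), (np.int64(441), np.int64(15), np.int64(108)), (np.int64(440), np.int64(17), np.int64(109)), (np.int64(440), np.int64(19), np.int64(109))]
304 [(np.int64(441), np.int64(4), np.int64(113)), (np.int64(440), np.int64(7), np.int64(113)), (np.int64(440), np.int64(10), np.int64(114)), (np.int64(445), np.int64(12), np.int64(106)), (np.int64(450), np.int64(14), np.int64(100)), (np.int64(442), np.int64(15), np.int64(109)), (np.int64(440), np.int64(17), np.int64(112)), (np.int64(440), np.int64(19), np.int64(112))]
```

View pics/w2c.png

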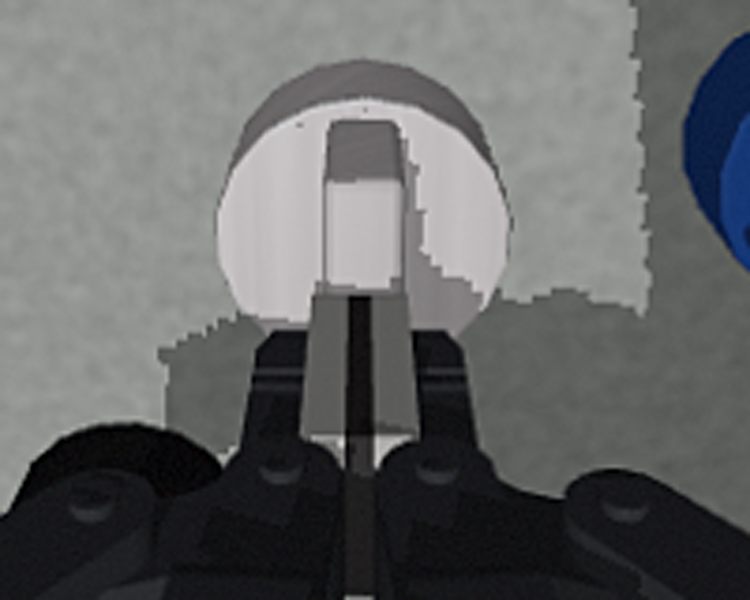

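Fingers closed to width 0 above the bar: in both depth views their tips sit at z≈64–66 although the reported TCP is z=30. So the fingers really end about 34 mm behind the reported TCP. The knob was not disturbed. I'll open and check before going lower.

>>> drive_tool --deltas "0 0 -0.005 0 0.04; 0 0 -0.005 0 0.04; 0 0 -0.005 0 0.04; 0 0 -0.005 0 0.04; 0 0 -0.005 0 0.04; 0 0 -0.005 0 0.04"

```text
clock: 4.9
eef_pos: [451.6, 14.7, 34.9]
tool_rot: [3.142, -0.0, -3.056]
force: [0.6, 0.0, 0.2]
width: 39.7
```

```bash
cat > chk.py <<'E'
from d import *
import sys
tag=sys.argv[1]
s=ctrl.read_state(); e=s['eef_pos']; print(e,s['tool_rot'],s['width'],s['force'])
for n in ['wrist','scene']:
    p=imaging.get_image(n); W=cloud(p); 
    if n=='wrist': cv2.imwrite(f'pics/{tag}w.png',cv2.resize(p['color'][120:360,160:480],(800,600),interpolation=cv2.INTER_CUBIC)[...,::-1])
    else:
        c=proj(p,[e])[0].astype(int); v0,u0=max(0,min(280,c[1]-70)),max(0,min(460,c[0]-90))
        cv2.imwrite(f'pics/{tag}s.png',cv2.resize(p['color'][v0:v0+120,u0:u0+180],(800,533),interpolation=cv2.INTER_CUBIC)[...,::-1])
    np.savez(f'/tmp/{tag}_{n}.npz',W=W,c=p['color'])
    D=W-e; yw=s['tool_rot'][2]; tx=D[...,0]*np.cos(yw)+D[...,1]*np.sin(yw); ty=D[...,0]*np.sin(yw)-D[...,1]*np.cos(yw)
    m=(np.abs(tx)<16)&(np.abs(ty)<45)
    for a in range(-20,90,10):
        k=m&(D[...,2]>a)&(D[...,2]<=a+10)
        if k.sum()>3: print(n,'dz',a,k.sum(),'tx',tx[k].min().round(),tx[k].max().round(),'ty',ty[k].min().round(),ty[k].max().round(),'z',W[k][:,2].min().round(1))
E
python3 chk.py o1
```

```text
[451.64237048  14.66947328  34.93818807] [ 3.14154327e+00 -1.46766046e-04 -3.05609525e+00] 39.73691292429868 [0.63463538 0.0231879  0.2330757 ]
wrist dz -20 368 tx -16.0 16.0 ty -25.0 26.0 z 15.2
wrist dz -10 1856 tx -16.0 16.0 ty -25.0 25.0 z 24.9
wrist dz 10 245 tx -16.0 16.0 ty -6.0 6.0 z 52.5
wrist dz 20 764 tx -16.0 16.0 ty -6.0 6.0 z 54.9
wrist dz 30 159 tx -11.0 11.0 ty -27.0 26.0 z 68.1
wrist dz 40 719 tx -11.0 11.0 ty -34.0 33.0 z 74.9
wrist dz 50 874 tx -12.0 12.0 ty -34.0 33.0 z 84.9
wrist dz 60 951 tx -12.0 12.0 ty -35.0 33.0 z 95.0
wrist dz 70 1486 tx -12.0 14.0 ty -45.0 45.0 z 105.0
wrist dz 80 4169 tx -13.0 14.0 ty -45.0 45.0 z 114.9
scene dz -20 55 tx -16.0 13.0 ty -28.0 -7.0 z 15.0
scene dz -10 141 tx -16.0 15.0 ty -28.0 23.0 z 24.9
scene dz 0 45 tx -15.0 16.0 ty -8.0 -5.0 z 35.0
scene dz 10 52 tx -16.0 15.0 ty -8.0 -3.0 z 45.0
scene dz 20 46 tx -16.0 14.0 ty -8.0 4.0 z 55.0
scene dz 30 36 tx -11.0 11.0 ty -29.0 26.0 z 69.3
scene dz 40 99 tx -12.0 11.0 ty -36.0 31.0 z 75.0
scene dz 50 111 tx -13.0 11.0 ty -37.0 32.0 z 85.0
scene dz 60 120 tx -12.0 12.0 ty -36.0 32.0 z 95.0
scene dz 70 97 tx -14.0 12.0 ty -39.0 33.0 z 105.0
scene dz 80 158 tx -14.0 13.0 ty -42.0 44.0 z 115.0
```

View pics/o1w.png

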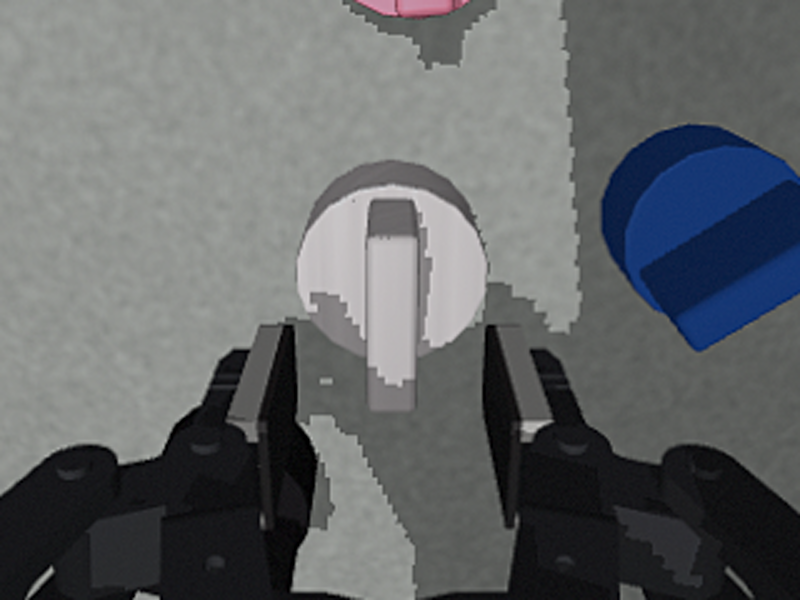

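View pics/o1s.png

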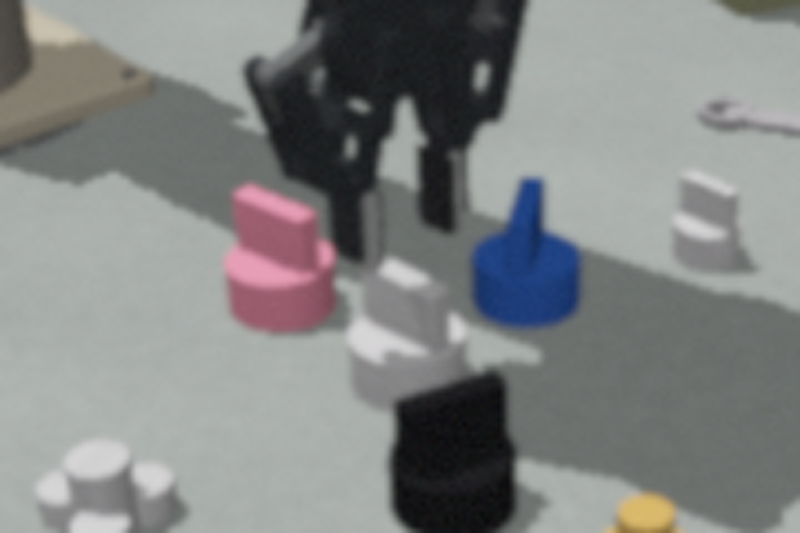

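>>> drive_tool --deltas "0 0 0.01 0 0.04; 0 0 0.02 0 0.04; 0 0 0.028 0 0.04; 0 0 0.033 0 0.04; 0 0 0.036 0 0.04; 0 0 0.036 0 0.04; 0 0 0.036 0 0.04"

```text
clock: 5.88
eef_pos: [451.5, 14.6, -1.2]
tool_rot: [3.141, -0.001, -3.057]
force: [0.0, 0.5, -0.4]
width: 40.1
```

```bash
python3 chk.py o2
```

```text
[451.50852371  14.58511731  -1.20817408] [ 3.14122994e+00 -5.68828395e-04 -3.05682584e+00] 40.131519548945086 [ 0.03996522  0.47327392 -0.39019739]
wrist dz -10 251 tx -16.0 16.0 ty -45.0 45.0 z -2.5
wrist dz 0 2280 tx -16.0 16.0 ty -45.0 45.0 z -1.2
wrist dz 10 49 tx 4.0 16.0 ty -25.0 26.0 z 8.9
wrist dz 20 2683 tx -16.0 16.0 ty -25.0 25.0 z 19.0
wrist dz 30 170 tx -11.0 11.0 ty -27.0 26.0 z 31.9
wrist dz 40 707 tx -12.0 11.0 ty -34.0 33.0 z 38.9
wrist dz 50 2373 tx -16.0 16.0 ty -34.0 33.0 z 48.8
wrist dz 60 958 tx -12.0 12.0 ty -34.0 33.0 z 58.8
wrist dz 70 1481 tx -11.0 14.0 ty -45.0 45.0 z 68.8
wrist dz 80 4165 tx -13.0 14.0 ty -45.0 45.0 z 78.8
scene dz -10 5 tx -13.0 9.0 ty -38.0 32.0 z -1.5
scene dz 0 167 tx -16.0 16.0 ty -45.0 45.0 z -0.9
scene dz 10 50 tx -16.0 15.0 ty -28.0 -19.0 z 9.0
scene dz 20 112 tx -16.0 15.0 ty -27.0 24.0 z 19.0
scene dz 30 47 tx -16.0 7.0 ty -29.0 24.0 z 29.1
scene dz 40 112 tx -15.0 11.0 ty -36.0 34.0 z 38.8
scene dz 50 176 tx -15.0 14.0 ty -36.0 30.0 z 48.8
scene dz 60 97 tx -13.0 12.0 ty -36.0 30.0 z 58.8
scene dz 70 90 tx -14.0 11.0 ty -39.0 42.0 z 68.9
scene dz 80 147 tx -14.0 11.0 ty -45.0 44.0 z 78.9
```

View pics/o2w.png

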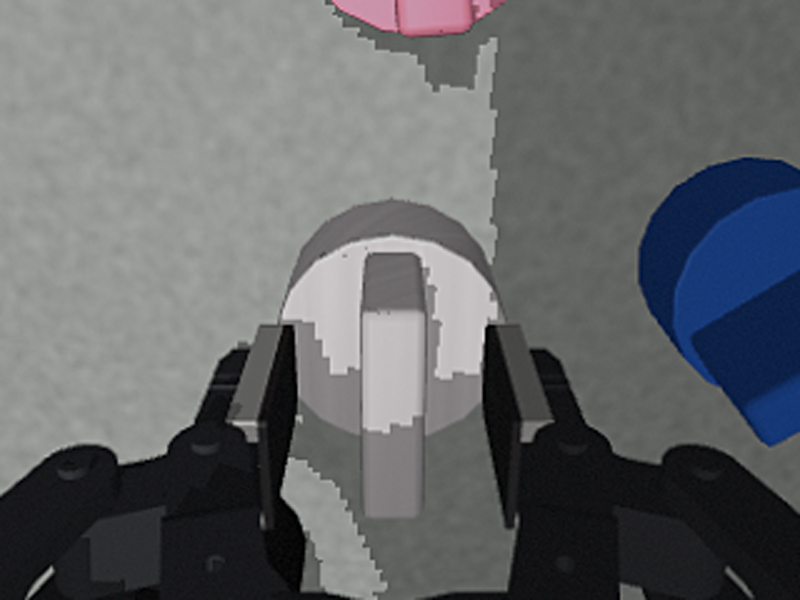

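View pics/o2s.png

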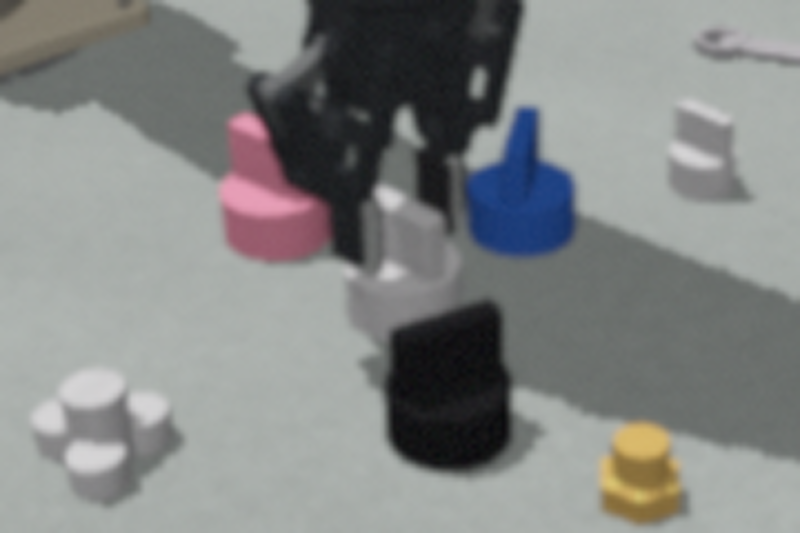

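Fingers now straddle the bar with tips at z≈32. Closing.

>>> drive_tool --deltas "0 0 0 0 0.02; 0 0 0 0 0.0; 0 0 0 0 0.0; 0 0 0 0 0.0; 0 0 0 0 0.0; 0 0 0 0 0.0"

```text
clock: 6.72
eef_pos: [451.8, 14.8, -0.8]
tool_rot: [3.141, 0.0, -3.056]
force: [-0.8, 0.9, 5.4]
width: 10.8
```

>>> drive_tool --deltas "0 0 -0.02 0 0.0; 0 0 -0.06 0 0.0; 0 0 -0.1 0 0.0; 0 0 -0.12 0 0.0; 0 0 -0.12 0 0.0"

```text
clock: 7.35
eef_pos: [452.6, 14.3, 119.8]
tool_rot: [-3.141, 0.003, -3.057]
force: [-0.2, -0.3, -1.5]
width: 10.8
```

```bash
python3 chk.py l1
python3 - <<'E'
from d import *
W=np.load('/tmp/l1_wrist.npz')['W']; e=ctrl.read_state()['eef_pos']
for nm in ['wrist','scene']:
    W=np.load(f'/tmp/l1_{nm}.npz')['W']
    m=(np.hypot(W[...,0]-e[0],W[...,1]-e[1])<40)&(W[...,2]>100)&(W[...,2]<150); P=W[m]
    print(nm,len(P)); 
    h,b=np.histogram(P[:,2],bins=range(100,190,4)); print(dict(zip(b[:-1].tolist(),h.tolist())))
E
```

```text
[452.5707346   14.33723116 119.8366923 ] [-3.14141298e+00  2.62762527e-03 -3.05691040e+00] 10.757067425525936 [-0.15572176 -0.3439932  -1.50627221]
wrist dz 0 29 tx 11.0 16.0 ty -24.0 22.0 z 120.9
wrist dz 10 52 tx 5.0 16.0 ty -25.0 25.0 z 129.9
wrist dz 20 1626 tx -9.0 16.0 ty -26.0 25.0 z 140.0
wrist dz 30 114 tx 6.0 11.0 ty -18.0 17.0 z 154.4
wrist dz 40 494 tx 5.0 11.0 ty -20.0 19.0 z 159.9
wrist dz 50 2045 tx -16.0 16.0 ty -20.0 19.0 z 169.9
wrist dz 60 977 tx -11.0 12.0 ty -20.0 19.0 z 179.9
wrist dz 70 1570 tx -11.0 14.0 ty -37.0 36.0 z 189.8
wrist dz 80 5627 tx -13.0 15.0 ty -44.0 44.0 z 199.8
scene dz 0 59 tx -16.0 14.0 ty -27.0 -18.0 z 120.4
scene dz 10 64 tx -16.0 14.0 ty -27.0 -18.0 z 129.9
scene dz 20 137 tx -16.0 14.0 ty -27.0 23.0 z 140.2
scene dz 30 44 tx -15.0 10.0 ty -17.0 -6.0 z 150.0
scene dz 40 71 tx -16.0 6.0 ty -20.0 16.0 z 160.1
scene dz 50 115 tx -16.0 8.0 ty -20.0 18.0 z 169.9
scene dz 60 115 tx -13.0 8.0 ty -21.0 19.0 z 179.9
scene dz 70 115 tx -15.0 12.0 ty -36.0 32.0 z 189.8
scene dz 80 246 tx -14.0 15.0 ty -42.0 41.0 z 199.9
wrist 3314
{100: 0, 104: 0, 108: 0, 112: 0, 116: 0, 120: 81, 124: 160, 128: 159, 132: 166, 136: 188, 140: 187, 144: 2339, 148: 34, 152: 0, 156: 0, 160: 0, 164: 0, 168: 0, 172: 0, 176: 0, 180: 0, 184: 0}
scene 509
{100: 0, 104: 0, 108: 0, 112: 0, 116: 0, 120: 45, 124: 52, 128: 64, 132: 57, 136: 54, 140: 64, 144: 157, 148: 16, 152: 0, 156: 0, 160: 0, 164: 0, 168: 0, 172: 0, 176: 0, 180: 0, 184: 0}
```

View pics/l1w.png

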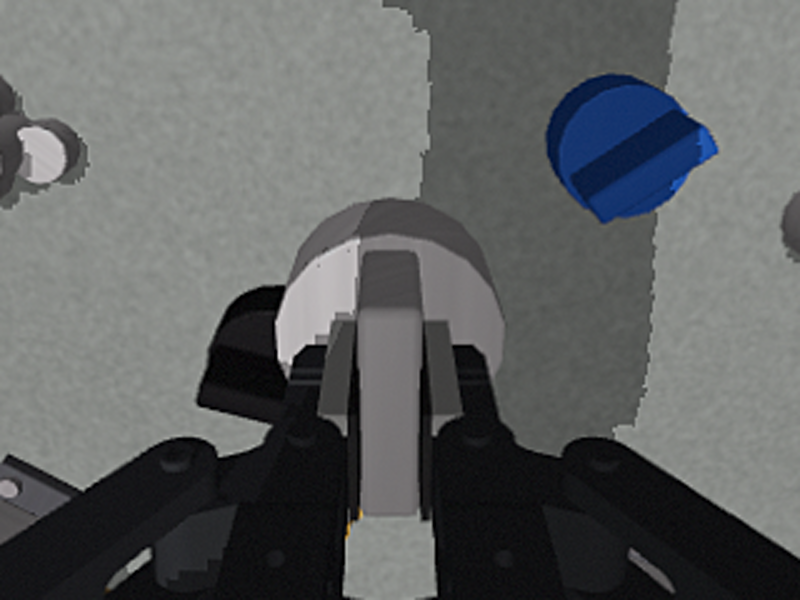

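View pics/l1s.png

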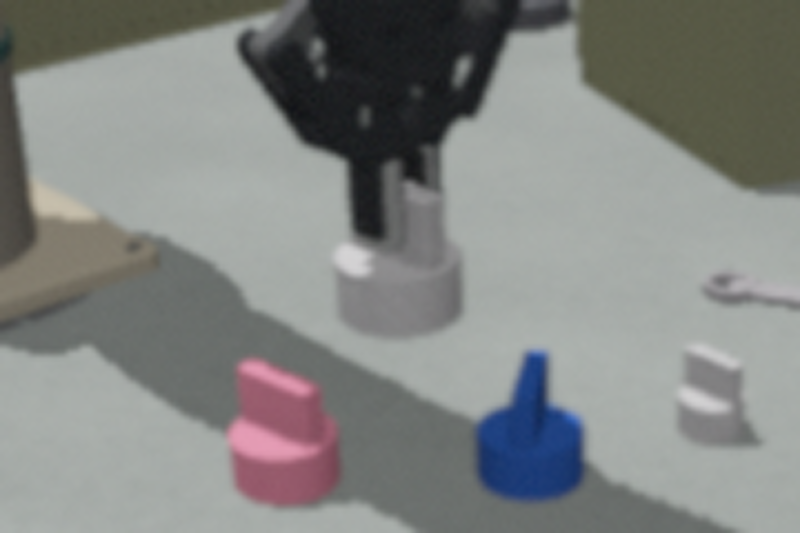

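Knob held upright, underside ≈ TCP z + 1. Next I'll carry it above the valve at 45° off.

Run:
```python
from d import *
c=[451.7,14.6,119,184.9]
print(delta(c,[668.8,161.8,100,205]))
print(delta(c,[600,115,119,205]))
```

```text
(array([-0.2289,  0.1281,  0.019 ]), -20.1)
(array([-0.1563,  0.0874,  0.    ]), -20.1)
```

>>> drive_tool --deltas "-0.015 0.01 0 -2 0.0; -0.045 0.025 0 -5 0.0; -0.08 0.045 0 -9 0.0; -0.115 0.065 0 -13 0.0; -0.15 0.085 0 -16 0.0; -0.185 0.104 0 -19 0.0; -0.21 0.118 0.005 -20 0.0; -0.225 0.126 0.012 -20.1 0.0; -0.2289 0.1281 0.019 -20.1 0.0; -0.2289 0.1281 0.019 -20.1 0.0; -0.2289 0.1281 0.019 -20.1 0.0"

```text
clock: 8.82
eef_pos: [668.3, 161.3, 99.8]
tool_rot: [-3.141, -0.001, -2.705]
force: [0.3, -0.2, -1.6]
width: 10.9
```

```bash
cat > m.py <<'E'
from d import *
import sys
tag=sys.argv[1]; zb=float(sys.argv[2])  # expected knob underside
s=ctrl.read_state(); e=s['eef_pos']; print(e,np.degrees(s['tool_rot']).round(2),s['width'],s['force'])
for n in ['wrist','scene','top']:
    p=imaging.get_image(n); W=cloud(p); np.savez(f'/tmp/{tag}_{n}.npz',W=W,c=p['color'])
    if n=='wrist': cv2.imwrite(f'pics/{tag}w.png',cv2.resize(p['color'][120:360,160:480],(800,600),interpolation=cv2.INTER_CUBIC)[...,::-1])
    else:
        c=proj(p,[e])[0].astype(int); v0,u0=max(0,min(280,c[1]-60)),max(0,min(460,c[0]-90))
        cv2.imwrite(f'pics/{tag}{n[0]}.png',cv2.resize(p['color'][v0:v0+120,u0:u0+180],(800,533),interpolation=cv2.INTER_CUBIC)[...,::-1])
    D=W-e; near=np.hypot(D[...,0],D[...,1])<45
    for lab,lo,hi in [('hubside',zb+3,zb+22),('hubtop',zb+23,zb+28),('bartop',zb+52,zb+59)]:
        k=near&(W[...,2]>lo)&(W[...,2]<hi)
        if lab=='bartop': k&=p['color'].mean(-1)>60
        if lab=='hubside' : k&=np.hypot(D[...,0],D[...,1])<32
        if k.sum()<10: continue
        q=W[k][:,:2].astype(np.float32); out=[lab,int(k.sum())]
        if lab=='bartop':
            rc=cv2.minAreaRect(q); out+=[np.round(rc[0],1),np.round(rc[1],1),round(rc[2],1)]
        else:
            A=np.c_[2*q,np.ones(len(q))]; 
            from scipy.optimize import least_squares
            if lab=='hubside':
                r=least_squares(lambda c:np.hypot(q[:,0]-c[0],q[:,1]-c[1])-26,e[:2],loss='soft_l1').x; out+=['circle ctr',r.round(1)]
            else: out+=['enclosing',np.round(cv2.minEnclosingCircle(q)[0],1),round(cv2.minEnclosingCircle(q)[1],1)]
        print(n,*out)
    k=near&(np.hypot(D[...,0],D[...,1])<30)&(W[...,2]>zb-8)
    h,b=np.histogram(W[k][:,2],bins=np.arange(zb-8,zb+8,2)); print(n,'underside hist',dict(zip(b[:-1].round().astype(int).tolist(),h.tolist())))
E
python3 m.py v1 101
```

```text
[668.30058037 161.3451192   99.79374318] [-1.7999e+02 -6.0000e-02 -1.5500e+02] 10.916860406578452 [ 0.27160677 -0.22140609 -1.63163266]
wrist hubside 797 circle ctr [668.7 161. ]
wrist hubtop 2350 enclosing [668.  160.6] 25.8
wrist bartop 2237 [668.1 160.5] [40.3 37.5] 65.6
wrist underside hist {93: 0, 95: 0, 97: 0, 99: 3, 101: 54, 103: 74, 105: 72}
scene hubside 310 circle ctr [668.  161.2]
scene hubtop 208 enclosing [670.1 158.4] 25.3
scene bartop 105 [671.9 154.4] [45.8 27.2] 34.9
scene underside hist {93: 0, 95: 0, 97: 0, 99: 0, 101: 15, 103: 26, 105: 31}
top hubside 181 circle ctr [668.5 161.9]
top hubtop 356 enclosing [668.1 160.9] 26.0
top bartop 256 [666.9 161.1] [39.9 33.2] 64.9
top underside hist {93: 0, 95: 0, 97: 0, 99: 0, 101: 8, 103: 17, 105: 14}
```

View pics/v1s.png

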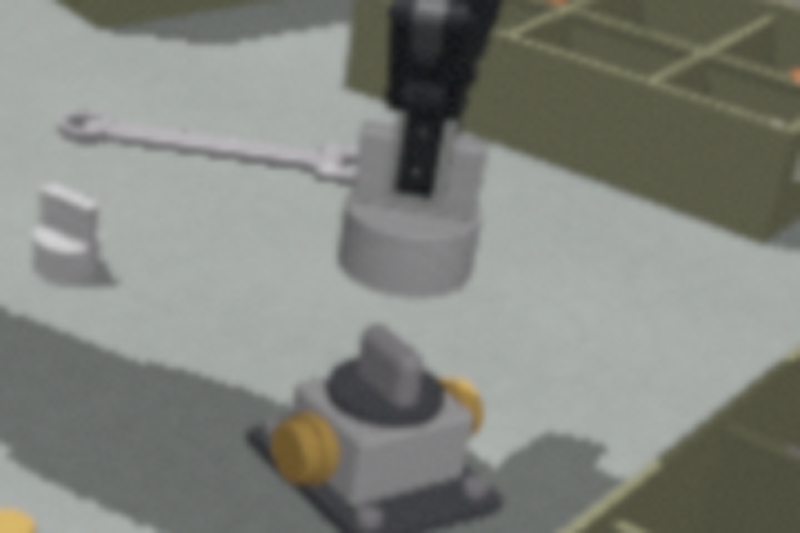

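View pics/v1w.png

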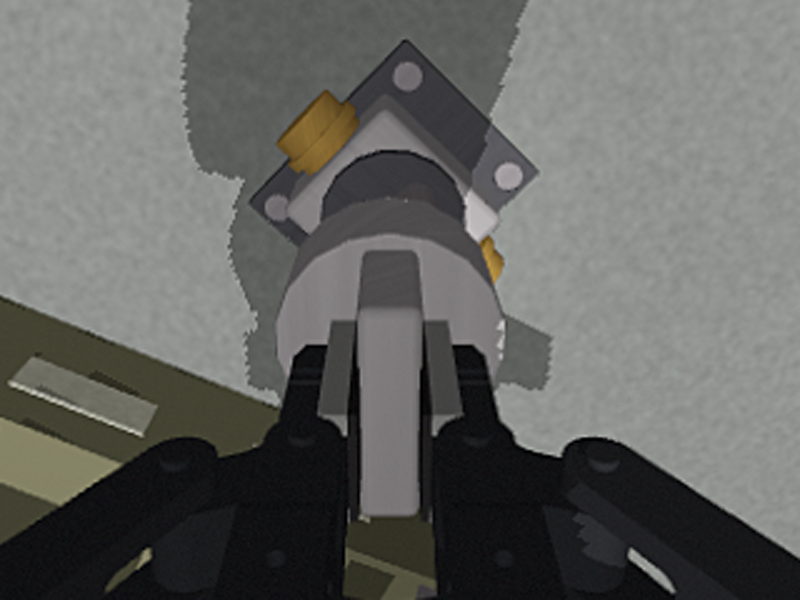

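View pics/v1t.png

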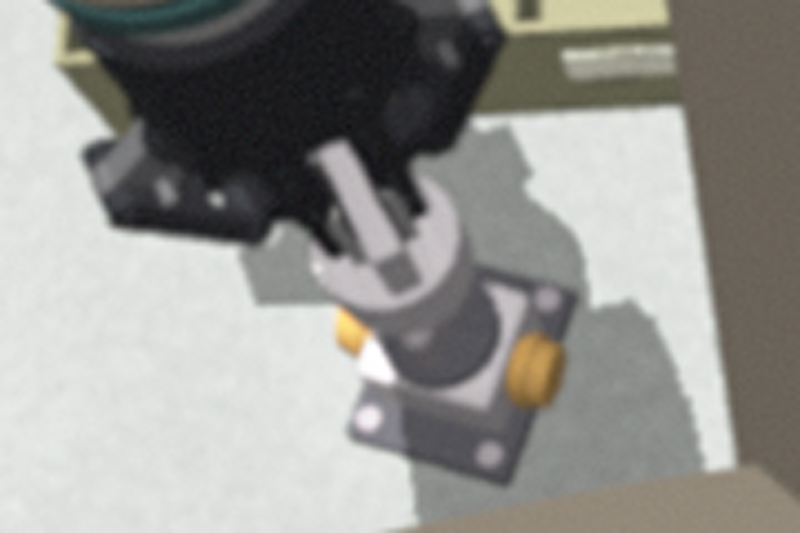

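Hub axis agrees with the stem within about 1 mm in both cameras. Lowering onto the stem top.

>>> drive_tool --deltas "0 0 0.01 0 0.0; 0 0 0.02 0 0.0; 0 0 0.027 0 0.0; 0 0 0.03 0 0.0; 0 0 0.032 0 0.0; 0 0 0.033 0 0.0; 0 0 0.033 0 0.0"

```text
clock: 9.85
eef_pos: [668.9, 161.9, 67.2]
tool_rot: [-3.142, 0.0, -2.705]
force: [-0.2, -0.6, -0.3]
width: 11.1
```

>>> drive_tool --deltas "0 0 0.0005 0 0.0; 0 0 0.001 0 0.0; 0 0 0.001 0 0.0; 0 0 0.001 0 0.0"

```text
clock: 10.35
eef_pos: [669.1, 162.0, 66.5]
tool_rot: [-3.142, 0.001, -2.705]
force: [-0.7, 0.3, 3.2]
width: 11.2
```

```bash
python3 m.py v2 68.5
```

```text
[669.11344137 161.96141098  66.53590557] [-1.80e+02  4.00e-02 -1.55e+02] 11.181898880538238 [-0.65781245  0.26698276  3.18568535]
wrist hubside 815 circle ctr [669.4 161.6]
wrist hubtop 2280 enclosing [668.7 161.2] 25.9
wrist bartop 2209 [668.8 161.4] [40.3 37.4] 66.5
wrist underside hist {60: 0, 62: 0, 64: 0, 66: 19, 68: 68, 70: 72, 72: 79}
scene hubside 284 circle ctr [668.3 161.9]
scene hubtop 203 enclosing [670.4 159.2] 25.2
scene bartop 85 [672.1 155.8] [44.8 28.5] 35.7
scene underside hist {60: 6, 62: 0, 64: 0, 66: 4, 68: 25, 70: 32, 72: 28}
top hubside 27 circle ctr [670.8 162.4]
top hubtop 212 enclosing [668.1 161.6] 25.4
top bartop 215 [666.5 162.2] [38.8 32. ] 60.9
top underside hist {60: 0, 62: 0, 64: 0, 66: 0, 68: 2, 70: 2, 72: 0}
```

View pics/v2s.png

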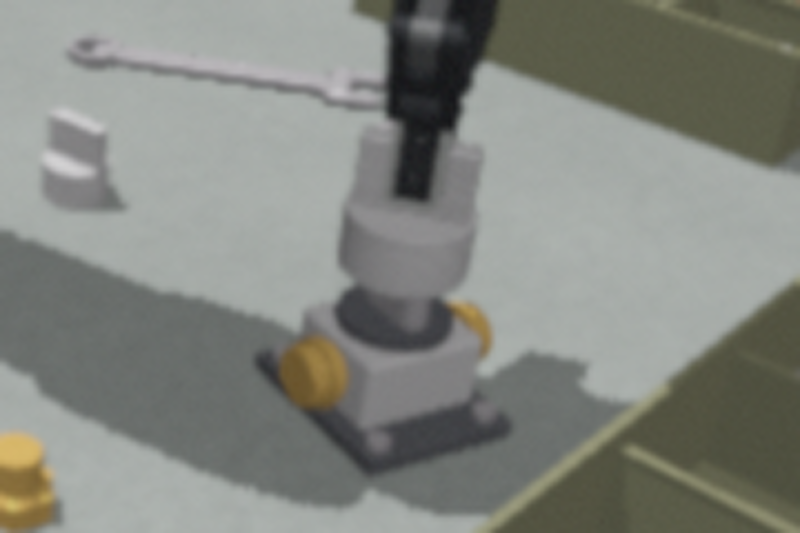

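Knob rests on the tang top, about 45° off, upright, with ~4–5 N load. Now pressing lightly, turning into line and following it down.

>>> drive_tool --deltas "0 0 0.001 5 0.0; 0 0 0.001 11 0.0; 0 0 0.0015 18 0.0; 0 0 0.0015 25 0.0; 0 0 0.002 32 0.0; 0 0 0.002 38 0.0; 0 0 0.002 43 0.0; 0 0 0.002 45 0.0; 0 0 0.002 45 0.0; 0 0 0.002 45 0.0"

```text
clock: 11.75
eef_pos: [668.7, 161.8, 63.8]
tool_rot: [-3.141, -0.0, 2.793]
force: [-0.2, 0.4, -1.2]
width: 10.9
```

>>> drive_tool --deltas "0 0 0.004 0 0.0; 0 0 0.009 0 0.0; 0 0 0.014 0 0.0; 0 0 0.017 0 0.0; 0 0 0.019 0 0.0; 0 0 0.020 0 0.0; 0 0 0.020 0 0.0"

```text
clock: 12.62
eef_pos: [668.6, 161.9, 45.2]
tool_rot: [-3.141, -0.0, 2.792]
force: [-2.4, 0.0, 6.5]
width: 10.8
```

```bash
python3 m.py v3 46.5
```

```text
[668.63791762 161.85437674  45.23469482] [-179.99   -0.    160.  ] 10.758282758726844 [-2.38813859  0.01527275  6.52480547]
wrist hubside 808 circle ctr [669.1 161.4]
wrist hubtop 2348 enclosing [668.3 161.7] 25.8
wrist bartop 2238 [668.3 162. ] [40.5 36.9] 21.4
wrist underside hist {38: 568, 40: 20, 42: 0, 44: 4, 46: 52, 48: 82, 50: 61}
scene hubside 274 circle ctr [668.1 162.1]
scene hubtop 212 enclosing [669.5 158.7] 25.7
scene bartop 93 [677.7 154.9] [40.4 25.1] 54.9
scene underside hist {38: 67, 40: 63, 42: 22, 44: 7, 46: 21, 48: 28, 50: 24}
top hubside 145 circle ctr [669.5 162.6]
top hubtop 214 enclosing [666.3 161.7] 25.5
top bartop 89 [658.1 170.5] [30.1 19.6] 55.0
top underside hist {38: 80, 40: 35, 42: 0, 44: 2, 46: 8, 48: 13, 50: 16}
```

View pics/v3s.png

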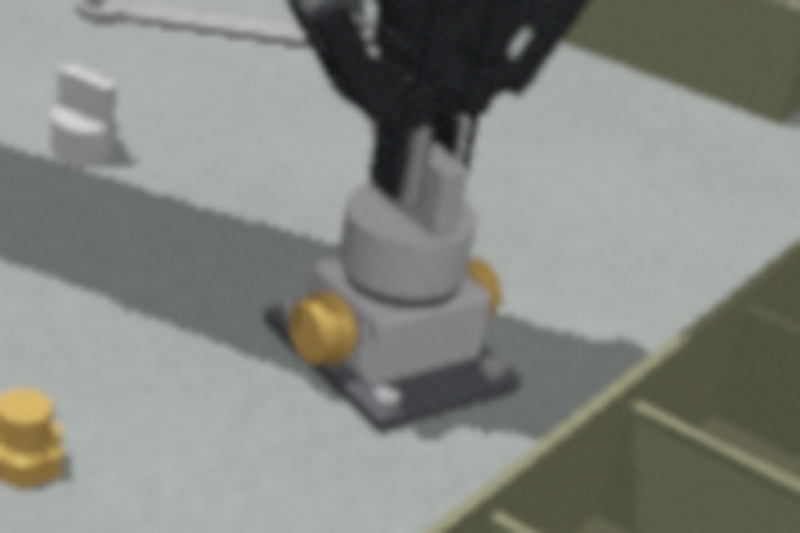

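Home on the shoulder, with the contact force risen to 6.5 N. Releasing and lifting away.

>>> drive_tool --deltas "0 0 0 0 0.02; 0 0 0 0 0.035; 0 0 0 0 0.04; 0 0 0 0 0.04; 0 0 -0.02 0 0.04; 0 0 -0.05 0 0.04; 0 0 -0.09 0 0.04; 0 0 -0.13 0 0.04; 0.04 0 -0.15 0 0.04; 0.08 0 -0.15 0 0.04; 0.1 0 -0.15 0 0.04; 0.1 0 -0.15 0 0.04"

```text
clock: 14.28
eef_pos: [574.2, 197.3, 195.8]
tool_rot: [3.14, 0.001, 2.795]
force: [0.3, -1.3, -0.5]
width: 40.0
```

Run:
```python
from d import *
s=ctrl.read_state(); print(s['clock'],s['eef_pos'],s['force'],s['width'])
for n in ['wrist','scene','top']:
    p=imaging.get_image(n); W=cloud(p); save(p,n+'9.png')
    m=(np.hypot(W[...,0]-668.6,W[...,1]-161.9)<30)&(W[...,2]<106)
    for lo,hi in [(95,106),(68,74)]:
        q=W[m&(W[...,2]>lo)&(W[...,2]<hi)]
        if len(q)>10:
            rc=cv2.minAreaRect(q[:,:2].astype(np.float32)); print(n,lo,len(q),np.round(rc[0],1),np.round(rc[1],1),rc[2],'medz',np.median(q[:,2]).round(1))
    m=(np.hypot(W[...,0]-460,W[...,1]-196)<25)&(W[...,2]>38)&(W[...,2]<46)
    if m.sum()>8: print(n,'small',np.round(cv2.minAreaRect(W[m][:,:2].astype(np.float32)),1) if 0 else cv2.minAreaRect(W[m][:,:2].astype(np.float32))[0])
```

```text
14.275 [574.18309768 197.25197341 195.84201435] [ 0.31205607 -1.28808941 -0.49060212] 39.96471165396505
wrist 95 453 [668.7 162. ] [11.7 45.9] 69.8238754272461 medz 101.3
wrist 68 1001 [667.6 161.8] [50.6 49.9] 70.77889251708984 medz 71.5
wrist small (461.2108154296875, 197.09918212890625)
scene 95 157 [669.2 159.4] [12.5 45.1] 69.94889831542969 medz 101.7
scene 68 231 [672.1 155.5] [49.3 39.8] 33.903839111328125 medz 72.3
scene small (460.8162841796875, 195.82115173339844)
top 95 224 [667.8 161.8] [11.5 47.2] 70.03986358642578 medz 101.2
top 68 386 [666.4 161.7] [47.1 50.5] 0.32899075746536255 medz 71.6
top small (460.2867736816406, 197.75523376464844)
```

View pics/scene9.png

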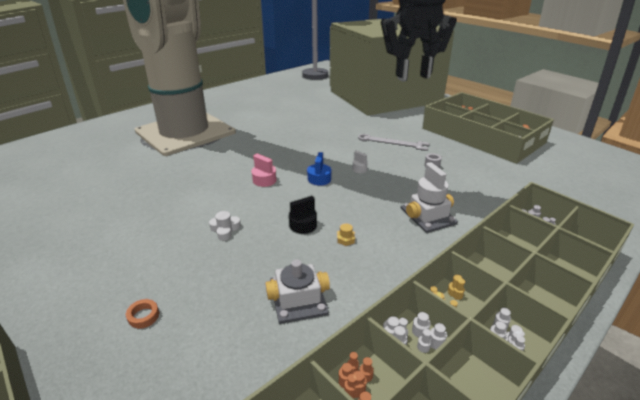

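View pics/wrist9.png

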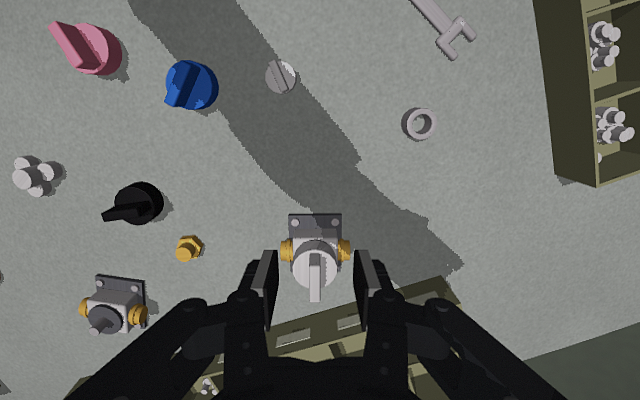

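The knob is home: bar top at z ≈ 101.5 (102 expected), hub top at 72, centred at about (668.6, 161.5), bar at −20° in line with the stem. The small knob has not moved and the gripper is clear.

```bash
python3 -c "
from cell import ctrl
print(ctrl.finish_job())"
```

```text
the job is handed in; nothing more can be done
None
```

The larger silver wing knob is fully home on the flat-sided stem, and I handed the job in after about 14 s of the 45 s allowed.

**What I did:** I set the knob on the stem's top with the bar about 45° off. It stayed there for more than 0.2 s at roughly 4–5 N, still held in the gripper. Then I pressed lightly, turned it 45° into line, followed it down to the shoulder, let go and backed away.

**Last checks:**

| Check | Measured | Expected |
|---|---|---|
| Bar top height | about 101.5 mm | 102 mm |
| Hub top height | about 72 mm | 72 mm |
| Centre offset from the stem's axis | about 1 mm | below 10 mm |
| Bar direction against the stem | about −20° for both | within 18° of each other |

The knob looks upright, the gripper is clear of everything, and the smaller knob is where it was to within camera error.

**What failed or disagreed:**
- **First grasp:** it closed on nothing above the bar. The fingertips really end about 33 mm behind the reported tool point, so I measured this with the depth cameras and went lower. The knob was not disturbed.
- **Grip width:** it read about 10.8 mm on the 12 mm bar.
- **Cameras:** the views differed by up to about 2.5 mm on positions.

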